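# Fetch the dapping block from behind the stake, baluster and can

## Robot

A 7-joint arm with a two-finger parallel gripper is mounted at the origin on the work surface. World frame = base frame: x ahead of the robot, y to its left, z up, the work surface at z = 0. Lengths are in mm, angles in rad, forces in N, time in s.
With the tool pointing down it reaches from about 400 to 875 mm from the base axis. Payload 19.3 kg.
Tool frame: the origin (TCP) lies at the very end of the fingers, on their centre line; the grasp point (between the pads) lies 19 mm behind it (grip_point_offset is the z of the grasp point in the tool frame, in mm); z points along the fingers, y is the line along which they close (so a half turn about z gives the same grasp; the last joint's range is limited). The gripper opens to 85 mm and grips with 20 to 120 N. Pads are 22 mm wide; open, the fingers measure 114 mm over their backs; the gripper's body (76 mm by 85 mm) begins 54 mm behind the grasp point. The pads swing forward as they close: fully open they stand 13 mm farther back than shut.
Start: joints at [1.057, 0.521, -0.036, 1.599, 0.021, 1.021, -0.113], TCP at [268.331, -564.458, 231.291] pointing down, gripper open.
Joint ranges: [-2.91, 2.91], [-0.3, 2.13], [-1.5, 1.42], [0.17, 2.43], [-1.26, 4.41], [0.16, 1.93], [-2.52, 2.52]. Speed limits (rad/s): [1.89, 1.89, 2.39, 2.39, 3.01, 3.01, 3.01].

## Interface

Orientations are given as a 3x3 rotation matrix whose columns are the frame's x, y, z axes.
In Python, from workcell import movep, movel, goto_joints, open_gripper, clamp, wait, inverse_kinematics, read_state, camera, PlanningError, finish_job, grip_point_offset gives the robot as it stands. Calls block until the motion is done:
- movep(position, orientation): joint-space move of the TCP to a pose.
- movel(position, frame=None, max_speed=150, guard=None): straight line of the TCP; frame=None keeps the orientation; max_speed is the mean speed in mm/s. With guard (N) it stops when the force on the tool has changed by that much, and returns True; else False.
- goto_joints(angles): joint-space move.
- open_gripper() and clamp(): open the fingers fully, or close them until they stop; the grip force is fixed at half the most.
- wait(seconds).
- inverse_kinematics(position, orientation): joint angles nearest the present ones, or None.
- read_state(): the state.
- camera(name): name is "scene" or "top"; returns a dict with "image" (480x640x3 uint8, blue, green, red), "range_z" (480x640 float32, mm along the optical axis (not along the pixel's ray), 0 where there is no reading), "fx", "fy", "cx", "cy" (pixels), "dist_coeffs" ([k1, k2, p1, p2, k3] as OpenCV has them; the pictures are not rectified), "cam_to_world" (4x4, takes a point from camera to world coordinates). Camera axes: x right, y up, looking along -z (the intrinsics and any distortion apply to the point x, -y, -z); pixel columns grow to the right and rows downward; lengths in mm; the calibration is good to about 2 mm. A picture is of the moment at which its call begins.
A pose or a line that the arm cannot do raises PlanningError and nothing moves.
- finish_job(): hands the job in; it is judged then, once.
The state is a dict: "time": time; "qpos": joint angles; "qvel": joint speeds; "joint_efforts": joint torques, N m; "eef_pos": TCP position; "tool_rot": TCP orientation; "ft_force": force on the tool from outside, world axes, zero at the start; "torque": the same for the moment, N m; "finger_gap": finger opening in mm; "gripper_force": force on a finger pad.
Only numpy, scipy, OpenCV 4.12 (cv2) and the standard library are available. Lean on these libraries where they do the work, as an engineer would, in place of code of your own. Each camera call takes 0.05 s, during which the arm holds its last target. There are 200 camera calls.

## Task

The steel dapping block is hemmed in at the back of the plywood tray: first clear the stake, the brass baluster and the square can onto the black rubber mat without disturbing the block, all three standing upright there. Then set the dapping block upright in the middle of the round wooden log, and only after that put the three back in the tray, each standing on the very spot it came from (their spots differ from time to time). Keep everything upright all the while and leave the hammer, the brass cup and the round tin alone.

Things in the scene. Friction and masses are not known exactly. Their poses are not given: they have to be found in the camera images.
- dapping_block: The thing to fetch: a bright steel cube, 40 x 40 x 40 mm, about 0.5 kg, with round dark hollows in its top and sides. It stands in the tray at the back, in the middle. Origin: centre of its underside; x and y square to its sides, z up.
- stake: Mushroom stake: a dark steel turned post, 116 mm tall, about 0.55 kg, standing on a round foot 44 mm in diameter. Stem about 25 mm in diameter, head 40 mm in diameter with straight sides from 82 to 104 mm above the foot, then a dome. Loose in the tray. Origin: centre of its underside, z up.
- baluster: Brass baluster: a turned brass column, 118 mm tall, about 0.35 kg, standing on a round foot 44 mm in diameter. Bulge of 38 mm diameter at 48 mm height; straight cylindrical neck of 26 mm diameter from 76 to 112 mm above the foot. Loose in the tray. Origin: centre of its underside, z up.
- can: Square metal oil can with a paper band and a small round black cap on top: body 40 x 40 x 90 mm tall, with the cap 106 mm; about 0.25 kg. Loose in the tray. Origin: centre of its underside; x and y square to its sides, z up.
- tray: Plywood tray, fixed, open at the front (-x), 150 x 230 mm (x, y), floor 8 mm thick; back wall (x = 75 to 85 mm) 45 mm high, side walls (y = +-105 to 115 mm) 30 mm high. Four cork spots, 54 mm wide, flush in its floor: dapping block at (35, 0) mm, the others in any order at (35, 62), (35, -62), (-30, 0). Origin: centre of its underside.
- mat: Black rubber mat, fixed, the side area: 250 mm along its x, 110 mm along its y, 4 mm thick. To the left or to the right of the tray. Origin: centre of its underside.
- log: Round sawn section of a wooden log, fixed, 110 mm in diameter, 40 mm high, flat on top: the place for the dapping block. On the other side of the tray from the mat. Origin: centre of its underside.
- hammer: Bystander: a hammer about 270 mm long lying beyond the tray. Origin: about under its middle. Leave alone.
- cup: Bystander: an open brass cup, 72 mm in diameter, 75 mm tall, beyond the tray. Origin: centre of its underside. Leave alone.
- tin: Bystander: a low round metal tin with a lid, 56 mm in diameter, 32 mm tall, between the robot and the tray. Origin: centre of its underside. Leave alone.

How it is judged:
By the outcome, as a careful person would: the job done as asked, in the order asked, and still so for the second after the job is handed in, with the robot touching nothing.
It also fails if it takes over 138 s, if anything falls off the work surface, if the arm or the gripper's body presses on something with over 40 N, if the wrist force passes 120 N, or if a joint passes its speed limit or range.

## Working session

There is one attempt and no reset: what is moved stays moved. The work goes in short steps, each a Python script; the robot and the scene stay as the last script left them, time stands still between calls to the robot, and variables do not carry over. Pictures are saved under pics/ and viewed, at most 14 in all, crops included, and the job is handed in when it is done.

```bash
ls; mkdir -p pics
python3 - <<'E'
from workcell import *
import cv2,numpy as np
for n in("top","scene"):
    c=camera(n);cv2.imwrite(f"pics/{n}0.png",c["image"]);np.savez(f"pics/{n}0.npz",**c)
    print(n,c["fx"],c["fy"],c["cx"],c["cy"],c["dist_coeffs"],np.round(c["cam_to_world"],3).tolist(),(c["range_z"]>0).mean())
s=read_state();print(s["time"],s["finger_gap"],np.round(s["tool_rot"],3).tolist(),grip_point_offset)
E
```

```text
pics
top 528.1390998187843 528.1390998187843 317.88311996309244 247.44363230140107 [-0.14527559  0.          0.          0.          0.        ] [[-0.027, 0.994, -0.11, 464.188], [-1.0, -0.028, -0.005, -13.571], [-0.008, 0.11, 0.994, 882.899], [0.0, 0.0, 0.0, 1.0]] 0.9960123697916666
scene 450.6852229082574 450.6852229082574 320.5665958013953 241.46341940486255 [0.02269579 0.         0.         0.         0.        ] [[-0.855, -0.418, 0.305, 807.707], [0.518, -0.686, 0.512, 373.212], [-0.005, 0.596, 0.803, 661.511], [0.0, 0.0, 0.0, 1.0]] 0.9958203125
0.1 85.4108901221378 [[0.903, 0.429, -0.0], [0.429, -0.903, 0.001], [-0.0, -0.001, -1.0]] -18.700000000000003
```

View pics/top0.png

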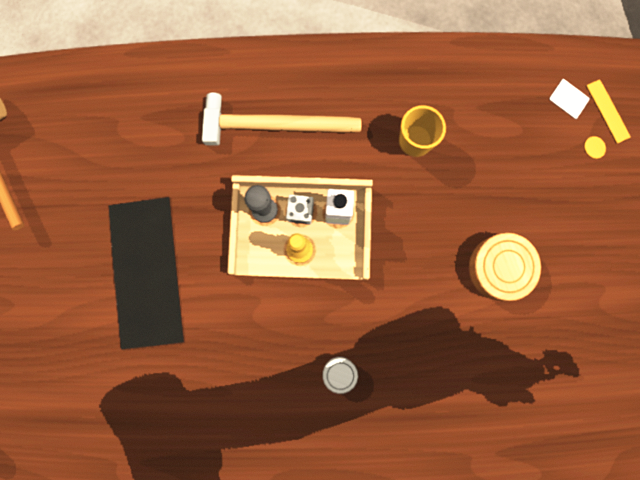

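View pics/scene0.png

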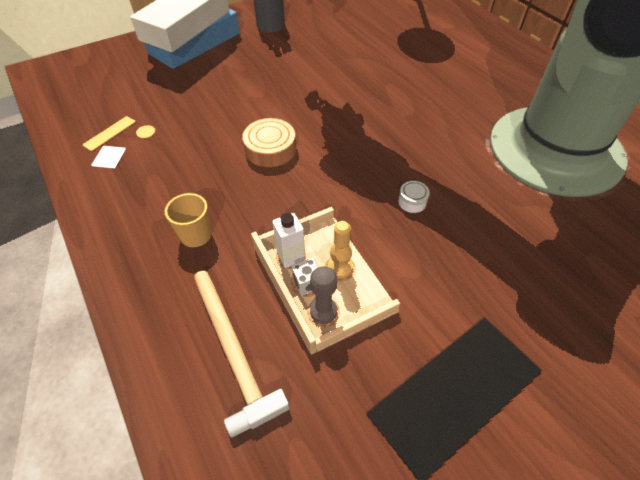

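The mat is on the left (about px 145,272) and the log on the right (505,267). In the tray, the stake is back left (260,200), the can back right (340,205), the baluster in front (299,247) and the block in the middle (300,208). Next I'll measure their positions from the range data.

```bash
cat > vis.py <<'E'
import cv2,numpy as np
def cloud(c):
    K=np.array([[c["fx"],0,c["cx"]],[0,c["fy"],c["cy"]],[0,0,1.]])
    v,u=np.mgrid[:480,:640]
    n=cv2.undistortPoints(np.stack([u,v],-1).reshape(-1,1,2).astype(float),K,np.asarray(c["dist_coeffs"],float)).reshape(480,640,2)
    d=c["range_z"]; p=np.stack([n[...,0]*d,-n[...,1]*d,-d],-1)
    M=c["cam_to_world"]; w=p@M[:3,:3].T+M[:3,3]; w[d==0]=np.nan
    return w
def rect(xy): return cv2.minAreaRect(xy.astype(np.float32))
E
cat > m0.py <<'E'
from vis import *
for n in("top","scene"):
    c=dict(np.load(f"pics/{n}0.npz")); w=cloud(c); X,Y,Z=w[...,0],w[...,1],w[...,2]
    def box(x0,x1,y0,y1,z0,z1): return w[(X>x0)&(X<x1)&(Y>y0)&(Y<y1)&(Z>z0)&(Z<z1)]
    t=box(380,660,-180,160,-20,20); print(n,"table z",np.median(box(380,480,150,200,-20,20)[:,2]))
    g=c["image"].max(2); m=(g<45)&(abs(Z)<15)&(X>350)&(X<700)&(Y>150)&(Y<360); m=cv2.morphologyEx(m.astype(np.uint8),cv2.MORPH_OPEN,np.ones((5,5)))>0
    print("mat",rect(w[m][:,:2]),np.median(w[m][:,2]))
    l=box(400,620,-480,-200,30,55); print("log",cv2.minEnclosingCircle(l[:,:2].astype(np.float32)),np.median(l[:,2]))
    wl=box(430,680,-140,190,20,55); h=(Z>18)&(Z<60)&(X>430)&(X<660)&(Y>-140)&(Y<170); print("tray",rect(w[h][:,:2]), np.histogram(w[h][:,2],8))
    hi=((Z>85)&(X>430)&(X<680)&(Y>-140)&(Y<190)).astype(np.uint8); k,lab,st,ce=cv2.connectedComponentsWithStats(hi)
    for i in range(1,k):
        if st[i,4]<40: continue
        q=w[lab==i]; zt=q[:,2].max(); s=q[q[:,2]>zt-30]
        print("hi",ce[i].round(),st[i,4],"ztop",zt.round(1),"mean",q.mean(0).round(1),"rect",rect(q[:,:2]))
    b=(c["image"].min(2)>150)
E
python3 m0.py
```

```text
top table z -0.027958762989385377
mat ((0.0, 0.0), (0.0, 0.0), 0.0) nan
log ((518.331787109375, -318.9033508300781), 56.533042907714844) 39.63537850602165
tray ((589.9732666015625, 19.67449951171875), (229.66357421875, 153.13104248046875), 86.51142883300781) (array([288, 495, 834,  74,  84, 571, 104,  57]), array([18.0023154 , 23.2355734 , 28.46883141, 33.70208942, 38.93534743,
       44.16860543, 49.40186344, 54.63512145, 59.86837946]))
hi [258. 198.] 597 ztop 125.9 mean [624.6  77.2 117.2] rect ((627.470947265625, 78.74882507324219), (38.106876373291016, 39.496158599853516), 77.26651763916016)
hi [339. 203.] 707 ztop 117.3 mean [617.5 -43.7 100.9] rect ((619.4556274414062, -44.024208068847656), (39.98786544799805, 40.62065887451172), 83.81936645507812)
hi [296. 243.] 279 ztop 129.1 mean [556.5  21.2 120.7] rect ((558.3223266601562, 21.745121002197266), (24.80755043029785, 25.499948501586914), 75.98869323730469)
scene table z -0.8385542364947014
mat ((0.0, 0.0), (0.0, 0.0), 0.0) nan
log ((520.6043701171875, -316.5392761230469), 55.916709899902344) 38.4851822150593
tray ((591.1431274414062, 19.167495727539062), (233.04415893554688, 150.85362243652344), 86.3901138305664) (array([572, 674, 553, 111, 131, 510, 114, 145]), array([18.01255434, 23.25873154, 28.50490874, 33.75108594, 38.99726314,
       44.24344034, 49.48961755, 54.73579475, 59.98197195]))
hi [287. 226.] 599 ztop 115.1 mean [623.7 -37.9  99.4] rect ((620.7825927734375, -43.747154235839844), (41.64841842651367, 40.40252685546875), 83.65733337402344)
hi [342. 234.] 383 ztop 127.5 mean [563.7  27.5 112. ] rect ((561.2564697265625, 23.300338745117188), (22.737730026245117, 25.063627243041992), 35.47693634033203)
hi [323. 281.] 703 ztop 124.9 mean [632.7  86.  113.4] rect ((630.0807495117188, 81.55433654785156), (36.023433685302734, 38.082820892333984), 57.04514694213867)
  return _methods._mean(a, axis=axis, dtype=dtype,
  ret = ret.dtype.type(ret / rcount)
```

```bash
cat > m1.py <<'E'
from vis import *
for n in("top","scene"):
    c=dict(np.load(f"pics/{n}0.npz")); w=cloud(c); X,Y,Z=w[...,0],w[...,1],w[...,2]
    hsv=cv2.cvtColor(c["image"],cv2.COLOR_BGR2HSV); 
    m=(c["image"].max(2)<60)&(c["image"][...,2]<c["image"][...,0]+12)&(Z<15)&(X>350)&(X<720)&(Y>130)&(Y<400)
    k,lab,st,ce=cv2.connectedComponentsWithStats(cv2.morphologyEx(m.astype(np.uint8),cv2.MORPH_OPEN,np.ones((3,3))))
    i=1+st[1:,4].argmax(); print(n,"mat",rect(w[lab==i][:,:2]),np.median(w[lab==i][:,2]))
    h=(Z>38)&(Z<53)&(X>580)&(X<655)&(Y>-15)&(Y<50); print("block",rect(w[h][:,:2]),h.sum(),np.median(w[h][:,2]))
    h=(Z>20)&(Z<60)&(X>430)&(X<690)&(Y>-140)&(Y<180); print("tray",rect(w[h][:,:2]))
    h=(Z>85)&(Z<104)&(X>590)&(X<660)&(Y>-80)&(Y<-10); print("cantop",rect(w[h][:,:2]))
E
python3 m1.py
```

```text
top mat ((528.2373046875, 286.5762939453125), (246.40426635742188, 107.713134765625), 5.773913383483887) 3.902555264135117
block ((622.1759643554688, 18.99165916442871), (40.14303970336914, 41.02695083618164), 82.25728607177734) 636 47.607831426794974
tray ((593.9281005859375, 19.44593048095703), (229.67225646972656, 160.98452758789062), 86.49284362792969)
cantop ((619.4556274414062, -44.024208068847656), (39.98786544799805, 40.62065887451172), 83.81936645507812)
scene mat ((529.2802734375, 291.295654296875), (249.7493133544922, 100.6091537475586), 5.595822334289551) 3.1379919784018284
block ((624.5762939453125, 19.054466247558594), (42.49720001220703, 39.79413604736328), 79.87434387207031) 445 46.90031482866152
tray ((595.4330444335938, 19.044578552246094), (233.3408203125, 159.42807006835938), 86.39109802246094)
cantop ((620.7825927734375, -43.747154235839844), (41.64841842651367, 40.40252685546875), 83.65733337402344)
```

```bash
cat > rob.py <<'E'
from workcell import *
import numpy as np
D=np.radians
def R(deg):
    c,s=np.cos(D(deg)),np.sin(D(deg)); return np.array([[c,s,0],[s,-c,0],[0,0,-1.]])
T=-3.5
MX=np.array([np.cos(D(5.7)),np.sin(D(5.7))]); MC=np.array([528.7,289.])
# name: tray xy, yaw, tcp z in tray, mat xy, expected gap
O=dict(stake=((628.5,80.),T,76,MC+75*MX,40),baluster=((559.7,22.4),T,80,MC-75*MX,26),
       can=((620.,-44.),-6.2,56,MC,40),block=((623.3,19.),-8.,12,(519.5,-317.7),40))
TOP=160
def over(xy,yaw,z=TOP,speed=250): movel([*xy,z],R(yaw),max_speed=speed)
def pick(n,xy,z,yaw,first=False):
    if first: movep([*xy,TOP],R(yaw))
    else: over(xy,yaw)
    movel([*xy,z],max_speed=120); clamp(); s=read_state()
    print(n,"gap",round(s["finger_gap"],1),"F",round(s["gripper_force"],1),"t",round(s["time"],1))
    assert abs(s["finger_gap"]-O[n][4])<4,"bad grasp"
def place(xy,z,yaw,zt):
    """carry at tcp height zt, set down where tcp height z is contact"""
    p=read_state()["eef_pos"]; movel([p[0],p[1],zt],max_speed=120)
    over(xy,yaw,zt,200); movel([*xy,z+3],max_speed=120)
    hit=movel([*xy,z-1.5],max_speed=15,guard=8); e=read_state()
    print(" set",hit,"dz",round(e["eef_pos"][2]-z,1),"ft",np.round(e["ft_force"],1))
    open_gripper(); movel([*xy,TOP],max_speed=150)
E
python3 - <<'E'
from rob import *
for n,(a,y,z,b,_) in O.items():
    for p in (a,b):
        for h in (z,TOP):
            q=inverse_kinematics([*p,h],R(y)); print(n,h,None if q is None else np.round(q,2))
E
python3 - <<'E'
from rob import *
import cv2
a,y,z,b,_=O["stake"]; pick("stake",a,z,y,True); place(b,z-4,y,z+70)
i=camera("scene")["image"]; cv2.imwrite("pics/s1.png",i); print(read_state()["time"])
E
```

```text
stake 76 [-0.17  0.72 -0.07  1.69  0.07  0.74 -1.91]
stake 160 [-0.11  0.62 -0.16  1.64  0.12  0.9  -1.95]
stake 76 [-0.4   0.78 -0.24  1.57  0.23  0.82 -2.35]
stake 160 [-0.31  0.69 -0.38  1.51  0.29  0.99 -2.4 ]
baluster 80 [-0.1   0.63 -0.07  1.89  0.07  0.63 -1.84]
baluster 160 [-0.03  0.51 -0.15  1.84  0.1   0.8  -1.87]
baluster 80 [-0.94  0.64  0.38  1.97 -0.4   0.6  -1.93]
baluster 160 [-0.95  0.5   0.38  1.92 -0.26  0.76 -2.05]
can 56 [-0.01  0.74 -0.01  1.73  0.02  0.68 -1.72]
can 160 [ 0.02  0.6  -0.06  1.67  0.05  0.87 -1.74]
can 56 [-0.45  0.72 -0.22  1.77  0.23  0.67 -2.47]
can 160 [-0.86  0.6   0.38  1.74 -0.28  0.85 -2.03]
block 12 [-0.13  0.81  0.01  1.73 -0.01  0.6  -1.82]
block 160 [-0.06  0.6  -0.09  1.67  0.07  0.88 -1.89]
block 12 [ 0.42  0.79  0.05  1.78 -0.06  0.57 -1.21]
block 160 [ 0.42  0.58  0.04  1.71 -0.03  0.85 -1.23]
stake gap 38.6 F 59.7 t 4.1
 set True dz 0.6 ft [-0.9 -1.7  8.5]
8.3917
```

View pics/s1.png

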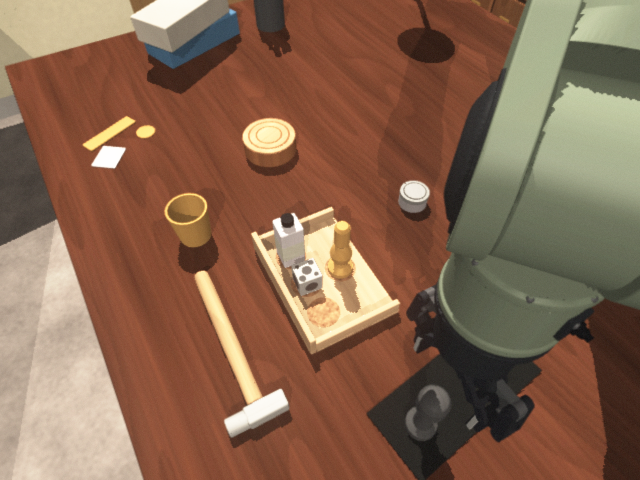

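The stake stands upright on the mat (430,410), its cork spot is bare, and nothing else in the tray has moved. Next are the baluster and the can.

Run:
```python
from rob import *
import cv2
for n in("baluster","can"):
    a,y,z,b,_=O[n]; pick(n,a,z,y); place(b,z-4,5.7,z+85)
a,y,z,b,_=O["block"]; over(a,y); 
i=camera("scene")["image"]; cv2.imwrite("pics/s2.png",i); print(read_state()["time"])
```

```text
baluster gap 24.9 F 58.7 t 11.1
 set True dz 0.2 ft [-0.8 -1.4  9.3]
can gap 39.1 F 59.4 t 19.1
 set True dz 0.2 ft [ 0.4 -1.5  7.4]
25.7
```

View pics/s2.png

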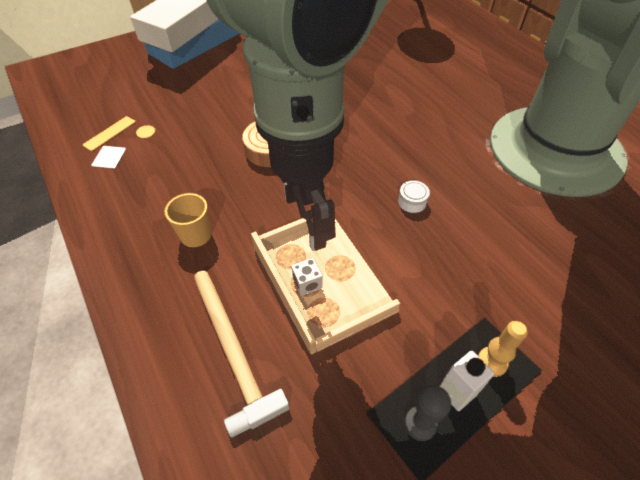

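All three stand upright on the mat: stake (425,412), can (465,380) and baluster (503,347). The block (307,278) is undisturbed and the four cork spots are visible. Next I'll move the block to the log.

Run:
```python
from rob import *
from vis import *
a,y,z,b,_=O["block"]; pick("block",a,z,y); place(b,z+32,y,z+70)
over(O["can"][3],5.7)
c=camera("scene"); w=cloud(c); cv2.imwrite("pics/s3.png",c["image"]); print(read_state()["time"])
X,Y,Z=np.moveaxis(w,-1,0)
h=(Z>70)&(Z<95)&(abs(X-520)<60)&(abs(Y+318)<60); print("block",rect(w[h][:,:2]),np.median(w[h][:,2]))
t=camera("top"); cv2.imwrite("pics/t3.png",t["image"]); w=cloud(t)
X,Y,Z=np.moveaxis(w,-1,0)
h=(Z>70)&(Z<95)&(abs(X-520)<60)&(abs(Y+318)<60); print("block top",rect(w[h][:,:2]),np.median(w[h][:,2]))
# cork spots: reddish/darker than plywood on floor
hsv=cv2.cvtColor(t["image"],cv2.COLOR_BGR2HSV)
for p in((628.5,80),(559.7,22.4),(620,-44),(623.3,19),(590,50)):
    d=(X-p[0])**2+(Y-p[1])**2; v,u=np.unravel_index(np.nanargmin(d),d.shape); print(p,(u,v),hsv[v,u],d.min()**.5)
```

```text
block gap 38.9 F 61.2 t 27.8
 set True dz 0.4 ft [-1.   0.6  9.8]
35.2583
block ((521.226806640625, -314.1828918457031), (42.27244567871094, 40.3466682434082), 83.01155853271484) 78.08191830107569
block top ((518.9237670898438, -316.4927062988281), (41.05472183227539, 40.1603889465332), 82.24028015136719) 79.31075257501828
(628.5, 80) (np.int64(264), np.int64(209)) [ 18 151 249] nan
(559.7, 22.4) (np.int64(299), np.int64(249)) [ 18 151 249] nan
(620, -44) (np.int64(338), np.int64(212)) [ 18 149 250] nan
(623.3, 19) (np.int64(300), np.int64(211)) [ 18 151 249] nan
(590, 50) (np.int64(282), np.int64(232)) [ 27  72 255] nan
```

View pics/t3.png

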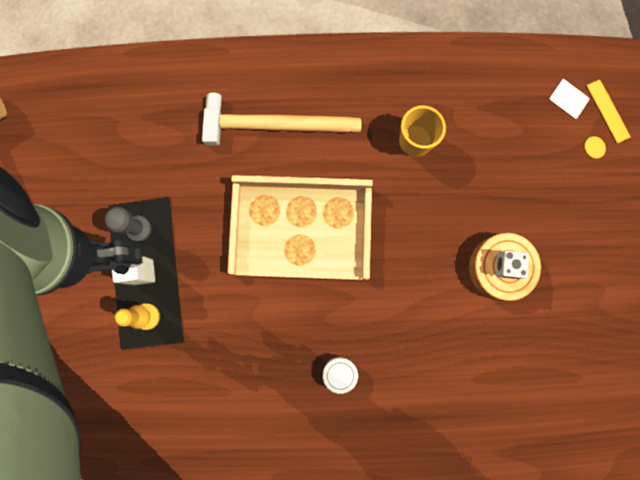

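The block stands on the log (515,264), about 2 mm from the log's centre. The tray is empty with its four cork spots visible, and the three objects stand on the mat. I'll put the can back first and check it against the first picture.

```bash
cat > chk.py <<'E'
from vis import *
def meas(t):
    w=cloud(t); X,Y,Z=np.moveaxis(w,-1,0); r={}
    for n,p,z0 in(("stake",(628.5,80),85),("baluster",(559.7,22.4),85),("can",(620,-44),85),("block0",(623.3,19),38)):
        h=(Z>z0)&(Z<(140 if z0>50 else 53))&(abs(X-p[0])<32)&(abs(Y-p[1])<31)
        if h.sum()>50: q=rect(w[h][:,:2]); r[n]=np.round([*q[0],*q[1],q[2]],1)
    return r
E
python3 - <<'E'
from rob import *
from chk import *
a,y,z,b,_=O["can"]; pick("can",b,z-3.5,5.7); place(a,z+.3,y,z+85); over(O["stake"][3],T)
for n in("top","scene"):
    print("before",n,meas(dict(np.load(f"pics/{n}0.npz")))); c=camera(n); print("now",meas(c)); cv2.imwrite(f"pics/{n}4.png",c["image"])
    w=cloud(c); X,Y,Z=np.moveaxis(w,-1,0)
    hsv=cv2.cvtColor(c["image"],cv2.COLOR_BGR2HSV); m=(hsv[...,0]<23)&(hsv[...,1]>100)&(Z<14)&(Z>3)&(X>520)&(X<658)&(Y>-80)&(Y<120)
    k,l,st,ce=cv2.connectedComponentsWithStats(cv2.morphologyEx(m.astype(np.uint8),cv2.MORPH_OPEN,np.ones((3,3))))
    for i in range(1,k):
        if st[i,4]>150: q=rect(w[l==i][:,:2]); print("cork",np.round(q[0],1),np.round(q[1],1))
E
```

```text
can gap 39.7 F 59.6 t 37.1
 set True dz 0.6 ft [ 0.3 -1.6  8.1]
before top {'stake': array([627.5,  78.7,  38.1,  39.5,  77.3]), 'baluster': array([558.3,  21.7,  24.8,  25.5,  76. ]), 'can': array([619.5, -44. ,  40. ,  40.6,  83.8]), 'block0': array([622.2,  19. ,  40.1,  41. ,  82.3])}
now {'can': array([620.5, -43.3,  39.9,  41.1,  83.9])}
cork [589.  -74.9] [ 12. 138.]
cork [627.8   9.7] [66.  60.7]
cork [629.3  83.4] [71.7 55.6]
cork [558.8  21.4] [50.5 53. ]
before scene {'stake': array([630.1,  81.6,  36. ,  38.1,  57. ]), 'baluster': array([561.3,  23.3,  22.7,  25.1,  35.5]), 'can': array([620.8, -43.7,  41.6,  40.4,  83.7]), 'block0': array([624.6,  19.1,  42.5,  39.8,  79.9])}
now {'can': array([621.8, -42.1,  40.8,  40.8,  83.7])}
cork [559.6  22.6] [51.6 48.8]
cork [627.3   5.4] [76.2 58.6]
cork [629.9  79.7] [52.5 50.5]
```

Run:
```python
from rob import *
from chk import *
for n in("stake","baluster"):
    a,y,z,b,_=O[n]; yb=T if n=="stake" else 5.7
    pick(n,b,z-3.5,yb); place((a[0]-.8,a[1]-1),z+.3,y,z+85)
movel([400,-200,300],max_speed=250)
for n in("top","scene"):
    c=camera(n); print(n,meas(c)); cv2.imwrite(f"pics/{n}5.png",c["image"])
    w=cloud(c); X,Y,Z=np.moveaxis(w,-1,0); h=(Z>70)&(Z<95)&(abs(X-520)<60)&(abs(Y+318)<60); h.sum()>50 and print("block",rect(w[h][:,:2]))
print(read_state()["time"])
```

```text
stake gap 38.1 F 59.8 t 45.6
 set True dz 0.8 ft [-1.2 -1.4  9.4]
baluster gap 25.0 F 58.5 t 52.7
 set True dz 0.5 ft [ 0.1 -1.5  9.9]
top {'stake': array([626.6,  77.8,  37.5,  39.3,  88.8]), 'baluster': array([558.3,  22.1,  25.2,  25. ,  43.9]), 'can': array([620.3, -43.2,  39.9,  40.5,  84. ])}
block ((519.042724609375, -315.91156005859375), (41.32246017456055, 40.174720764160156), 81.67973327636719)
scene {'stake': array([629.6,  81.5,  35.7,  39.1,  70.4]), 'baluster': array([561.8,  24.3,  22.3,  24.8,  35.9]), 'can': array([622.1, -42.8,  41.5,  40. ,  83.6])}
block ((521.0406494140625, -315.2813415527344), (44.14015197753906, 40.05888748168945), 82.032958984375)
59.0417
```

View pics/scene5.png

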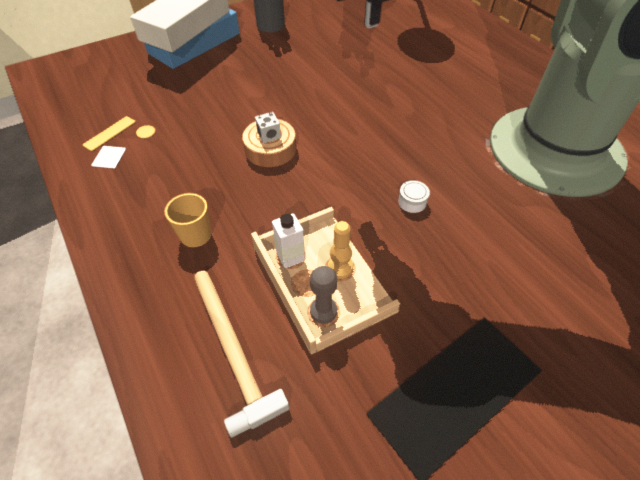

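The can (289,242), baluster (341,250) and stake (323,293) are back on their spots, within about 1.5 mm. The block stands on the log (268,130), and the hammer, cup and tin look untouched.

```bash
python3 -c "
from workcell import *
print(finish_job())"
```

```text
the job is handed in; nothing more can be done
None
```

The job is handed in at about 59 s of the 138 s allowed: the dapping block stands on the log about 2–3 mm from its centre, the stake, baluster and can are upright back on their own spots to within about 1.5 mm, and the hammer, cup and tin were left alone.

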